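Transfer a housing between two push-push latch nests

ROBOT

A 7-joint arm with a two-finger parallel gripper is mounted at the origin on the work surface. World frame = base frame: x ahead of the robot, y to its left, z up, the work surface at z = 0. Lengths are in m, angles in rad, forces in N, time in s.
With the tool pointing down it reaches from about 0.4 to 0.875 m from the base axis. Payload 19.3 kg.
Tool frame: the origin (TCP) lies between the finger pads; the fingertips stand 25 mm ahead of it and the grasp point (between the pads) lies 6 mm ahead of it; z points along the fingers, y is the line along which they close (so a half turn about z gives the same grasp; the last joint's range is limited). The gripper opens to 85 mm and grips with 20 to 120 N. Pads are 22 mm wide; open, the fingers measure 114 mm over their backs; the gripper's body (76 mm by 85 mm) begins 54 mm behind the grasp point. The pads swing forward as they close: fully open they stand 13 mm farther back than shut.
Start: joints at [-1.249, 0.521, -0.036, 1.599, 0.021, 1.021, -0.113], TCP at [0.239, 0.578, 0.256] pointing down, gripper open.
Joint ranges: [-2.91, 2.91], [-0.3, 2.13], [-1.5, 1.42], [0.17, 2.43], [-1.26, 4.41], [0.16, 1.93], [-2.52, 2.52]. Speed limits (rad/s): [1.89, 1.89, 2.39, 2.39, 3.01, 3.01, 3.01].

INTERFACE

Orientations are given as a unit quaternion [w, x, y, z].
In Python, from plant import ctrl gives the robot as it stands. The module is installed in compiled form; this text tells all that it offers.
- The arm moves only by the shell command python3 -m crank 'ROWS' [OPENING]. ROWS is JSON, a list of rows, each a list of 2 entries, a list of its own where there are three numbers: the shift along the tool's x, y, z in mm, then the turn about the tool's z in rad. A call has 1 to 5 rows; each row is the pose to reach, as a shift and turn from the pose commanded when the call began, along the tool's axes at that moment; what a row does not reach only later rows make up. A row lasts 1/8 s, in which the tool goes at most 62.5 mm and 10.7 degrees, less where a joint would pass 70% of its speed; a pose out of reach is approached as far as the arm can. A call with a gripper value outside its range is refused whole. OPENING is the finger opening in mm, from 0 to 85.4, set as the call begins (- or left out, the last holds). The fingers move at their own pace and stop on an object; the grip force is fixed at half the most. Time passes only in rows, so rows that repeat a pose let the fingers close. It gives the time, the measured TCP pose, the force, the opening and the grip force at its end, in the units of the state.
- ctrl.get_obs(): the state, without advancing time (a new reading comes with each control period).
- ctrl.capture(name): name is "side" or "top" or "wrist"; returns a dict with "image" (480x640x3 uint8, blue, green, red), "fx", "fy", "cx", "cy" (pixels), "pose" (4x4, takes a point from camera to world coordinates). Camera axes: x right, y up, looking along -z (the intrinsics and any distortion apply to the point x, -y, -z); pixel columns grow to the right and rows downward; lengths in m; the calibration is good to about 2 mm. The wrist camera is an equidistant fisheye: a pixel r from the principal point sees the ray r / f radians off the axis. A picture is of the moment at which its call begins. There is no depth.
- ctrl.job_done(): hands the job in; it is judged then, once.
Trained networks look in the newest picture that a camera, given by its name, has taken for a name from the list of things; names that differ only in an ending like _2 or _b are one class to them, and where a whole thing is asked for, a point or a joint stands for the part that bears it (a point fixed in the world has none). Each returns a list of dicts, best first, with "p" (0 to 1); they miss things now and then, are a little off and sometimes report something else, mostly with a low value. They report only what shows in the picture. A call takes as long as a camera call.
- ctrl.recognise(target, camera): "bbox" ([left, top, right, bottom] in pixels, round what is visible of it).
- ctrl.place_of(target, camera): "uv" ([column, row] in pixels: a listed point, or the origin of a listed thing).
The state is a dict: "clock": time; "joint_positions": joint angles; "qd": joint speeds; "joint_efforts": joint torques, N m; "tcp_pos": TCP position; "eef_rot": TCP orientation; "contact_force": force on the tool from outside, world axes, zero at the start; "torque": the same for the moment, N m; "width": finger opening in m; "finger_force": force on a finger pad.
Only numpy, scipy, OpenCV 4.12 (cv2) and the standard library are available. Lean on these libraries where they do the work, as an engineer would, in place of code of your own. Each camera call takes 0.05 s, during which the arm holds its last target. There are 200 camera calls.

TASK

The finished housing with the black mark is locked down in the blue marking nest. Press it once, gently, so that the latch lets go and it pops up, lift it out, set it into the well of the raised orange reading nest and press it down until that nest's latch locks. Leave the blue nest empty and raised, push on housing and nests with no more than about 15 N, never tip the housing over, and leave everything else on the bench where it is.

Things in the scene. Friction and masses are not known exactly. Their poses are not given: they have to be found in the camera images.
- housing: The finished housing: mint-green upright block 44 x 30 x 50 mm (x, y, z), about 0.13 to 0.22 kg; its top 3 mm is a white cap 38 x 24 mm with a 12 mm black square; the lowest 2 mm is stepped in to 41 x 27 mm. Origin: centre of its underside, z up. It fits a well either way round. It starts locked down in the blue nest. Two blanks of the same shape, without white cap, stand in the red bin.
- housing_top (a point): Centre of the top of the white cap, 50 mm above the underside: the place to press. Locked down, it is 7 to 11 mm above the nest's top; popped up, 20 mm: grip the housing then across its 30 mm sides.
- mark_nest: Blue marking nest, fixed: block 110 x 84 x 64 mm (x, y, z), origin at the centre of its underside, 8 mm above the bench. In its top a well 48 x 34 mm (x, y) whose steel lead-in bevel is 4 mm wide, 5 mm deep. The well's floor is a spring pad on a push-push latch: its top is 30 mm below the block's top when raised, 39 to 43 mm when locked. Turned by up to 0.35 rad.
- read_nest: Orange reading nest, same build, sizes, axes and latch as the blue one, turned by up to 0.35 rad. It starts empty and raised. Either nest may be on the robot's left.
- mark_mouth (a point): Centre of the blue well at the level of the block's top (64 mm above its underside). A yellow pin 8 mm thick, 40 mm from here towards the block's -x end, moves with the pad: it stands 16 mm above the block when raised, 3 to 7 mm when locked.
- read_mouth (a point): Centre of the orange well at the level of the block's top; yellow pin as on the blue nest.
- mark_pad (a joint): Blue pad's travel in m below its raised height: 0 raised, 0.009 to 0.013 locked. Pushing takes 3 to 7 N until the latch trips, between 0.014 and 0.0185, differing from latch to latch; right behind that a rubber bumper of some 4 N/mm: a slow press (10 mm/s) to 11 to 12 N, held a moment, trips it; over 18 N is too much. Let go, and it rises to locked, or after the next such press to raised.
- read_pad (a joint): The same for the orange nest's pad, same forces, its own trip depth. On both, a press that stops short of the trip changes nothing, nor does the housing's weight alone.
- bin: Red open bin 160 x 120 x 45 mm, origin at the centre of its underside. Bystander.
- blank_a: Blank mint housing without white cap, standing in the red bin; origin at the centre of its underside. Bystander.
- blank_b: Second blank housing in the red bin. Bystander.
- bottle: White bottle, 56 mm across, 100 mm tall, origin at the centre of its underside. Bystander.
- driver: Screwdriver lying on the bench. Bystander.
- wrench: Flat steel wrench lying on the bench. Bystander.
- cup: Blue cup, 70 mm across, 60 mm tall, origin at the centre of its underside. Bystander.

How it is judged:
On the way, in this order (a step that is already met when the one before it is completed fails the run):
1. the blue nest's latch is released and its pad is up, with the housing still standing in it (value of joint mark_pad below 0.004 m and horizontal distance between housing and mark_nest below 0.004 m and angle between housing's own z axis and vertical below 0.08 rad and angle between the x axis of housing and the x axis of mark_nest, either way round below 0.12 rad and z of housing in the frame of mark_nest below 0.038 m), for 0.05 s.
2. the housing stands in the well of the orange nest, which is not yet locked (value of joint read_pad below 0.006 m and horizontal distance between housing and read_nest below 0.004 m and angle between housing's own z axis and vertical below 0.08 rad and angle between the x axis of housing and the x axis of read_nest, either way round below 0.12 rad and z of housing in the frame of read_nest below 0.04 m), for 0.03 s.
At the end, for the whole second after the job is handed in: The housing stands upright (within 0.08 rad), square to and within 4 mm of the centre of the orange nest's well, on its pad and at rest; the orange pad is locked down (7.5 to 14.5 mm below raised); the blue nest is empty with its pad up (within 3 mm) (horizontal distance between housing and read_nest below 0.004 m and angle between housing's own z axis and vertical below 0.08 rad and angle between the x axis of housing and the x axis of read_nest, either way round below 0.12 rad and z of housing in the frame of read_nest below 0.028 m and value of joint read_pad between 0.0075 and 0.0145 m and value of joint mark_pad below 0.003 m and linear speed of housing below 0.02 m/s); the robot touches nothing.
It fails at once if the housing is pushed against a nest with more than 18 N (contact force between housing and mark_nest above 18 N or contact force between housing and read_nest above 18 N).
It fails at once if the robot pushes on a nest with more than 18 N (contact force between any of the arm, the fingers and mark_nest above 18 N or contact force between any of the arm, the fingers and read_nest above 18 N).
It fails at once if the housing is tipped over (angle between housing's own z axis and vertical above 0.8 rad).
It fails at once if a bystander is moved more than 30 mm (distance of any of bin, blank_a, blank_b, bottle, driver, wrench, cup from where it was at the start of the episode above 0.03 m).
It also fails if it takes over 64 s, if anything falls off the work surface, if the arm or the gripper's body presses on something with over 40 N, if the wrist force passes 120 N, or if a joint passes its speed limit or range.

## Working session

There is one attempt and no reset: what is moved stays moved. The work goes in short steps, Python scripts to look and compute and a shell command to move; the robot and the scene stay as the last step left them, time stands still between calls to the robot, and variables do not carry over. Pictures are saved under pics/ and viewed, at most 10 in all, crops included, and the job is handed in when it is done.

```bash
mkdir -p pics
cat > h.py <<'E'
import numpy as np, cv2
from plant import ctrl
from scipy.spatial.transform import Rotation as R
def ray(c,uv,fish):
    x=(uv[0]-c["cx"])/c["fx"]; y=(uv[1]-c["cy"])/c["fy"]
    if fish:
        t=np.hypot(x,y); s=np.sin(t)/t if t>1e-9 else 1
        d=np.array([x*s,-y*s,-np.cos(t)])
    else: d=np.array([x,-y,-1.])
    P=np.array(c["pose"]); return P[:3,3],P[:3,:3]@d
def at(c,uv,z,fish=False):
    o,d=ray(c,uv,fish); return o+d*(z-o[2])/d[2]
def pix(c,p,fish=False):
    P=np.array(c["pose"]); q=P[:3,:3].T@(np.array(p)-P[:3,3]); q=np.array([q[0],-q[1],-q[2]])
    if fish:
        r=np.hypot(q[0],q[1]); t=np.arctan2(r,q[2]); s=t/max(r,1e-9); x,y=q[0]*s,q[1]*s
    else: x,y=q[0]/q[2],q[1]/q[2]
    return np.array([x*c["fx"]+c["cx"],y*c["fy"]+c["cy"]])
def tool(p):
    "world point in tool frame, mm"
    o=ctrl.get_obs(); q=o["eef_rot"]; r=R.from_quat([q[1],q[2],q[3],q[0]])
    return (r.inv().apply(np.array(p)-o["tcp_pos"])*1000).round(1), r
E
python3 - <<'E'
from h import *
np.set_printoptions(precision=4,suppress=True)
o=ctrl.get_obs(); print(o["clock"],o["tcp_pos"],o["eef_rot"],o["contact_force"],o["width"])
Z=dict(mark_nest=.008,read_nest=.008,mark_mouth=.072,read_mouth=.072,housing_top=.081,bin=0,bottle=0,cup=0,driver=.01,wrench=.003)
for cam in("top","side"):
    c=ctrl.capture(cam); cv2.imwrite(f"pics/{cam}0.png",c["image"]); print(cam,np.array(c["pose"])[:3,3],c["fx"],[k for k in c])
    for n,z in Z.items():
        l=ctrl.place_of(n,cam)
        for r in l[:2]: print(n,round(r["p"],2),np.round(r["uv"],1),at(c,r["uv"],z))
E
```

```text
0.0 [0.2386 0.5773 0.2557] [-0.0001  0.1946  0.9809 -0.0006] [-0.0301 -1.0294 -0.0554] 0.0852638746453802
top [0.3643 0.0065 1.0911] 453.3144489741107 ['image', 'fx', 'fy', 'cx', 'cy', 'pose']
mark_nest 0.9 [377.9 227.9] [ 0.5406 -0.186   0.008 ]
mark_nest 0.23 [381.7 222.3] [ 0.5547 -0.1952  0.008 ]
read_nest 0.72 [209.3 237.1] [0.5063 0.2199 0.008 ]
read_nest 0.57 [450.1 176.7] [ 0.6746 -0.3655  0.008 ]
mark_mouth 0.64 [381.8 219.9] [ 0.549  -0.1835  0.072 ]
read_mouth 0.65 [206.9 236.4] [0.4993 0.2128 0.072 ]
housing_top 0.81 [382.7 221.3] [ 0.5442 -0.1839  0.081 ]
bin 0.74 [133.6 215.7] [0.5543 0.4068 0.    ]
bottle 0.92 [478.3 214.7] [ 0.5823 -0.4365  0.    ]
cup 0.75 [449.8 172.5] [ 0.6877 -0.3677  0.    ]
driver 0.8 [447.7 273.9] [ 0.4335 -0.354   0.01  ]
wrench 0.64 [153.4 298.8] [0.3567 0.3434 0.003 ]
side [ 0.2166 -0.9161  0.7716] 550.5289717216248 ['image', 'fx', 'fy', 'cx', 'cy', 'pose']
mark_nest 0.89 [368.3 323.3] [ 0.5406 -0.1853  0.008 ]
read_nest 0.95 [295.8 224.7] [0.505  0.2047 0.008 ]
mark_mouth 0.79 [373.1 298.3] [ 0.5482 -0.1862  0.072 ]
read_mouth 0.92 [293.3 202.1] [0.5032 0.2093 0.072 ]
read_mouth 0.47 [347.3 411.8] [ 0.4092 -0.4149  0.072 ]
housing_top 0.55 [368.4 292.8] [ 0.5417 -0.1779  0.081 ]
housing_top 0.28 [278.3 188.7] [0.4821 0.2707 0.081 ]
bin 0.73 [290.2 187. ] [0.5473 0.4073 0.    ]
bottle 0.57 [451.8 419.8] [ 0.5865 -0.4362 -0.    ]
cup 0.65 [478.8 369.1] [ 0.6869 -0.3557  0.    ]
cup 0.54 [372.4 312.4] [ 0.5641 -0.1509  0.    ]
driver 0.82 [345.7 410.2] [ 0.4249 -0.3666  0.01  ]
wrench 0.65 [375.1 295.8] [ 0.588  -0.1083  0.003 ]
wrench 0.5 [228.  211.2] [0.3569 0.3364 0.003 ]
```

View pics/top0.png

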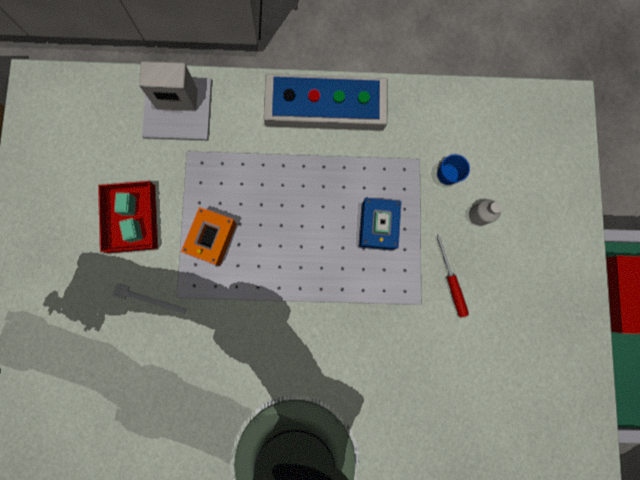

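View pics/side0.png

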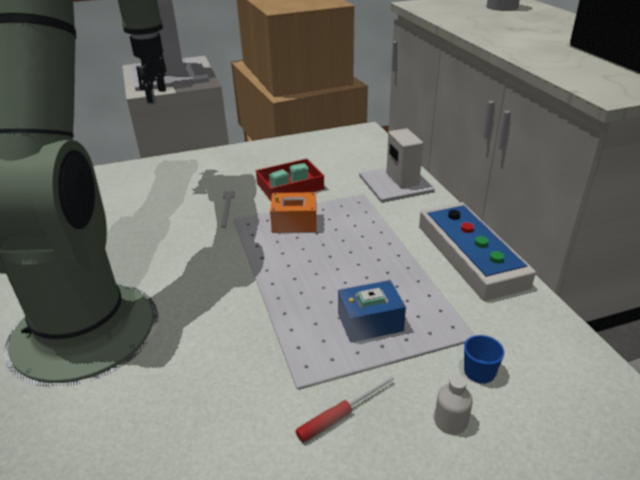

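Top view: the blue nest with the housing is at about px (382,221), its pin towards the robot. The empty orange nest is at (207,236), turned about -0.35 rad. Both agree with the side view to within 1 cm. I'll go over the orange nest first for a closer look.

```bash
python3 -m crank '[[[-51,-32,0],0],[[-102,-64,0],0],[[-153,-96,0],0],[[-204,-128,0],0],[[-255,-158,0],0]]' 0 && python3 -m crank '[[[-43,-26,0],0],[[-86,-53,0],0],[[-129,-79,0],0],[[-129,-79,0],0]]'
cat > look.py <<'E'
from h import *
import sys
np.set_printoptions(precision=4,suppress=True)
c=ctrl.capture("wrist"); cv2.imwrite(f"pics/{sys.argv[1]}.png",c["image"]); P=np.array(c["pose"]); print(P,c["fx"])
o=ctrl.get_obs(); print(o["clock"],o["tcp_pos"],o["eef_rot"],o["contact_force"])
for a in sys.argv[2:]:
    n,z=a.split("=")
    for r in ctrl.place_of(n,"wrist")[:2]: print(n,round(r["p"],2),np.round(r["uv"],1),at(c,r["uv"],float(z),True))
E
python3 look.py w1 read_mouth=.072 read_nest=.008
```

```text
clock: 1.72
tcp_pos: [0.415, 0.3325, 0.2566]
eef_rot: [0.0, 0.195, 0.981, 0.0]
contact_force: [0.5, 0.6, 0.1]
width: 0.0001
finger_force: 0.0
clock: 2.22
tcp_pos: [0.505, 0.2083, 0.2564]
eef_rot: [0.001, 0.197, 0.98, -0.0]
contact_force: [-0.3, 0.7, 0.4]
width: -0.0003
finger_force: 0.0
[[ 0.3871 -0.8763 -0.2869  0.43  ]
 [ 0.922   0.3675  0.1215  0.2391]
 [-0.001  -0.3116  0.9502  0.3727]
 [ 0.      0.      0.      1.    ]] 371.64829954431775
2.275 [0.5038 0.2105 0.2563] [ 0.0001  0.1961  0.9806 -0.0001] [-0.4931  0.2799  0.2944]
read_mouth 0.7 [322.4 208.5] [0.499  0.2144 0.072 ]
read_nest 0.65 [320.9 196.2] [0.5014 0.2126 0.008 ]
```

View pics/w1.png

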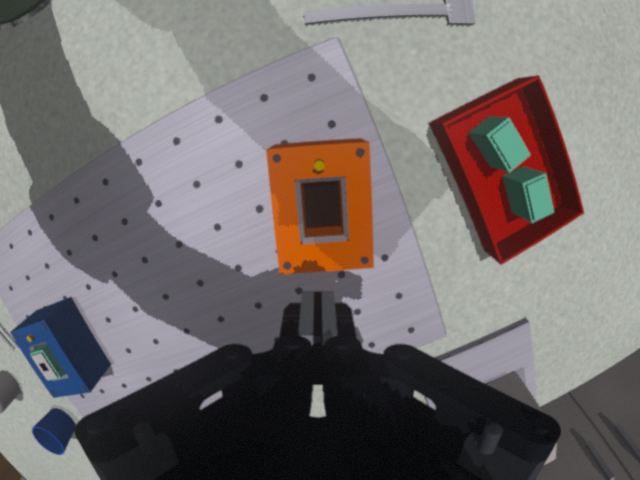

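Wrist view: the orange well (bevel about px 295-350 × 177-243) is empty and its pin, at (319,166), is raised on the robot side. I'll fit its bevel rectangle, then move on to the blue nest.

```bash
cat >> h.py <<'E'
def rect(c,mask,uv,z,fish=True):
    "rectangle fit of the mask blob at uv, unprojected to height z"
    n,lab,st,ce=cv2.connectedComponentsWithStats(mask.astype(np.uint8),connectivity=4)
    l=lab[int(uv[1]),int(uv[0])]; m=(lab==l).astype(np.uint8)
    ct=max(cv2.findContours(m,cv2.RETR_EXTERNAL,cv2.CHAIN_APPROX_NONE)[0],key=cv2.contourArea)[:,0]
    p=np.array([at(c,q,z,fish)[:2] for q in ct]); (ctr,sz,a)=cv2.minAreaRect((p*1000).astype(np.float32))
    if sz[0]<sz[1]: a+=90; sz=sz[::-1]
    a=(a+90)%180-90
    print("rect centre mm",np.round(ctr,1),"size",np.round(sz,1),"yaw deg",round(a,2)); return np.array(ctr)/1000,a
E
python3 - <<'E'
from h import *
c=ctrl.capture("wrist"); hsv=cv2.cvtColor(c["image"],cv2.COLOR_BGR2HSV)
H,S,V=cv2.split(hsv); orange=(H>5)&(H<22)&(S>150)&(V>110)
print(hsv[150,290],hsv[210,320],hsv[178,320],hsv[230,320],hsv[210,298])
m=~orange; m[:,:]=m
rect(c,m,(322,200),.072)
E
python3 -m crank '[[[10,-60,0],-0.05],[[20,-120,0],-0.1],[[30,-180,0],-0.15],[[35,-240,0],-0.2],[[45,-300,0],-0.24]]'; python3 -c "
from h import *
print(tool([.544,-.184,.2])[0])"
```

```text
[ 10 182 109] [ 4 87 44] [ 12 231 172] [  7 141  58] [ 4 79 87]
rect centre mm [500.4 213.3] size [56.  42.2] yaw deg -18.76
clock: 3.05
tcp_pos: [0.3459, -0.0488, 0.2565]
eef_rot: [0.0, 0.074, 0.997, 0.0]
contact_force: [0.5, -0.9, 0.9]
width: 0.0001
finger_force: 0.0
[-215.8 -104.5   56.7]
```

```bash
python3 -m crank '[[[-54,-26,0],0],[[-108,-52,10],0],[[-162,-78,20],0],[[-216,-104,30],0],[[-216,-104,30],0]]'; python3 look.py w2 mark_mouth=.072 housing_top=.081 mark_nest=.008
```

```text
clock: 3.68
tcp_pos: [0.5466, -0.1844, 0.2244]
eef_rot: [-0.001, 0.076, 0.997, -0.0]
contact_force: [-0.2, 0.6, 0.0]
width: 0.0001
finger_force: 0.0
[[ 0.1513 -0.9402 -0.3053  0.4665]
 [ 0.9885  0.1436  0.0477 -0.1725]
 [-0.0011 -0.309   0.9511  0.341 ]
 [ 0.      0.      0.      1.    ]] 371.64829954431775
3.725 [ 0.5452 -0.1832  0.2251] [-0.0009  0.0756  0.9971  0.    ] [-0.7639 -0.0591  0.219 ]
housing_top 0.89 [317.4 228.2] [ 0.5429 -0.1844  0.081 ]
mark_nest 0.61 [183.6 341.5] [ 0.6721 -0.3564  0.008 ]
mark_nest 0.58 [319.  206.3] [ 0.5438 -0.1832  0.008 ]
```

View pics/w2.png

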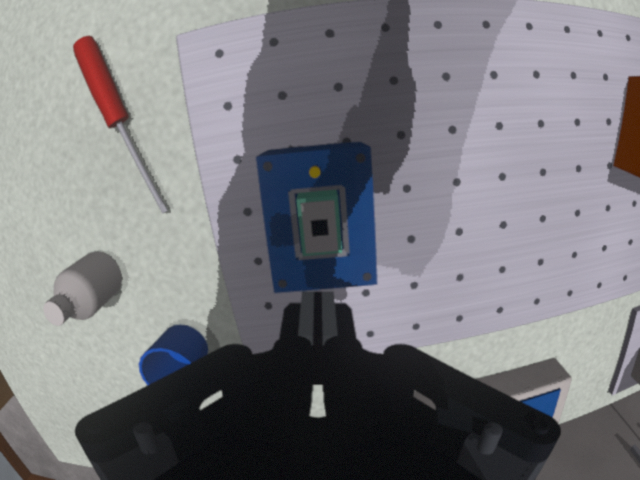

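The blue nest is seen from above: white cap centre and black square at px (319,227), bevel 290-348 × 187-260, pin down at (315,172).

Run:
```python
from h import *
c=ctrl.capture("wrist"); hsv=cv2.cvtColor(c["image"],cv2.COLOR_BGR2HSV)
H,S,V=cv2.split(hsv); blue=(H>98)&(H<125)&(S>130)
rect(c,~blue,(318,215),.072)
r,_=rect(c,V<60,(319,227),.081)
print(tool([*r,.081])[0])
```

```text
rect centre mm [ 541.8 -182.9] size [57.2 43.3] yaw deg -3.83
rect centre mm [ 542.4 -183.1] size [13.1 12.5] yaw deg -8.28
[  1.9  -1.  145.9]
```

```bash
python3 -m crank '[[[2,-1,40],-0.08],[[2,-1,75],-0.085],[[2,-1,95],-0.085],[[2,-1,105],-0.085],[[2,-1,105],-0.085]]'; python3 -m crank '[[[0,0,2],0],[[0,0,4],0],[[0,0,6],0],[[0,0,8],0],[[0,0,8],0]]'
```

```text
clock: 4.55
tcp_pos: [0.5425, -0.1839, 0.1216]
eef_rot: [0.0, 0.033, 0.999, 0.0]
contact_force: [1.4, -0.0, -0.3]
width: 0.0003
finger_force: 0.0
clock: 5.18
tcp_pos: [0.5425, -0.1843, 0.1131]
eef_rot: [-0.0, 0.033, 0.999, -0.0]
contact_force: [-0.4, 0.0, 0.7]
width: 0.0001
finger_force: 0.0
```

```bash
python3 -m crank '[[[0,0,1.25],0],[[0,0,2.5],0],[[0,0,3.75],0],[[0,0,5],0]]'; python3 -m crank '[[[0,0,1],0],[[0,0,2],0],[[0,0,3],0]]'
```

```text
clock: 5.68
tcp_pos: [0.5426, -0.1843, 0.1082]
eef_rot: [-0.0, 0.033, 0.999, -0.0]
contact_force: [0.2, -0.8, 1.0]
width: -0.0001
finger_force: 0.0
clock: 6.05
tcp_pos: [0.5425, -0.1844, 0.1054]
eef_rot: [0.0, 0.033, 0.999, -0.0]
contact_force: [-3.0, 0.3, 6.1]
width: 0.0
finger_force: 2.8
```

```bash
python3 -m crank '[[[0,0,1],0],[[0,0,1],0]]';python3 -m crank '[[[0,0,1],0],[[0,0,1],0]]'
```

```text
clock: 6.3
tcp_pos: [0.5425, -0.1843, 0.1044]
eef_rot: [-0.0, 0.033, 0.999, 0.0]
contact_force: [-1.3, 0.6, 4.4]
width: 0.0002
finger_force: 2.6
clock: 6.55
tcp_pos: [0.5425, -0.1844, 0.1034]
eef_rot: [0.0, 0.033, 0.999, -0.0]
contact_force: [-1.7, -0.1, 5.8]
width: 0.0001
finger_force: 2.7
```

```bash
for i in 1; do python3 -m crank '[[[0,0,1],0],[[0,0,1],0]]'; done | grep -E "tcp|contact"; python3 -m crank '[[[0,0,1],0],[[0,0,1],0]]' | grep -E "tcp|contact"
```

```text
tcp_pos: [0.5425, -0.1843, 0.1024]
contact_force: [-1.8, 0.8, 6.0]
tcp_pos: [0.5425, -0.1844, 0.1015]
contact_force: [-2.0, 0.9, 7.9]
```

```bash
python3 -m crank '[[[0,0,1],0],[[0,0,1],0]]' | grep -E "tcp|contact"
```

```text
tcp_pos: [0.5425, -0.1844, 0.1007]
contact_force: [-4.4, 0.9, 11.2]
```

```bash
python3 -m crank '[[[0,0,0.2],0],[[0,0,0.2],0],[[0,0,0.2],0]]' | grep -E "tcp|contact"; python3 -m crank '[[[0,0,-4],0],[[0,0,-10],0],[[0,0,-20],0],[[0,0,-40],0],[[0,0,-65],0]]'| grep -E "clock|tcp|contact"; python3 -m crank '[[[-5,0,-35],0],[[-5,0,-55],0],[[-5,0,-55],0]]' 85| grep -E "clock|tcp|contact"
python3 - <<'E'
from h import *
c=ctrl.capture("wrist"); cv2.imwrite("pics/w3.png",c["image"]); hsv=cv2.cvtColor(c["image"],cv2.COLOR_BGR2HSV)
H,S,V=cv2.split(hsv); uv=ctrl.place_of("housing_top","wrist")[0]; print(uv)
uv=uv["uv"]
r,_=rect(c,V<60,uv,.092)
print(tool([*r,.092])[0])
E
```

```text
tcp_pos: [0.5425, -0.1844, 0.1006]
contact_force: [-3.9, 2.3, 13.6]
clock: 8.3
tcp_pos: [0.5424, -0.1842, 0.1659]
contact_force: [0.8, 0.1, -0.1]
clock: 8.68
tcp_pos: [0.5482, -0.1848, 0.2218]
contact_force: [0.1, 0.2, -0.1]
{'uv': [323.0, 229.1], 'p': 0.82}
rect centre mm [ 541.8 -182.9] size [12.5 11.6] yaw deg 86.19
[  5.7   1.2 127.9]
```

View pics/w3.png

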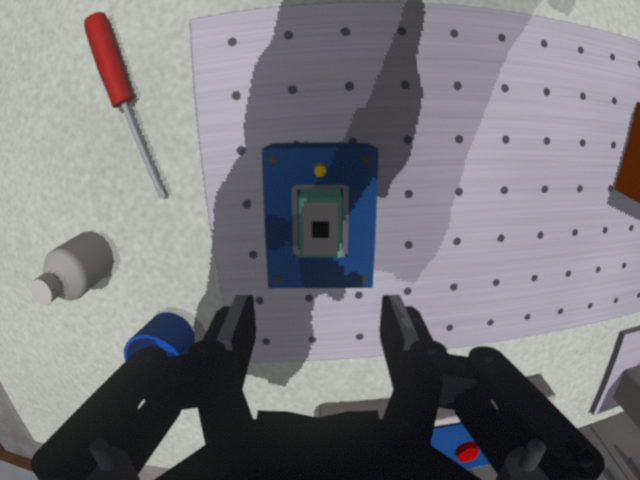

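The wrist view shows the housing upright in the blue well, cap at px (320,229), pin at (320,171). It looks raised, but I'll check the height in the side camera against the first picture.

Run:
```python
from h import *
c=ctrl.capture("side"); a=cv2.imread("pics/side0.png"); s=np.s_[270:350,320:420]
cv2.imwrite("pics/cmp.png",np.hstack([cv2.resize(i[s],None,fx=4,fy=4,interpolation=cv2.INTER_CUBIC) for i in(a,c["image"])]))
print(pix(c,[.5418,-.183,.081]),pix(c,[.5418,-.183,.092]),ctrl.place_of("housing_top","side")[:2])
```

```text
[369.47452374 294.43823177] [369.63808563 290.02721271] [{'uv': [368.3, 285.7], 'p': 0.92}]
```

View pics/cmp.png

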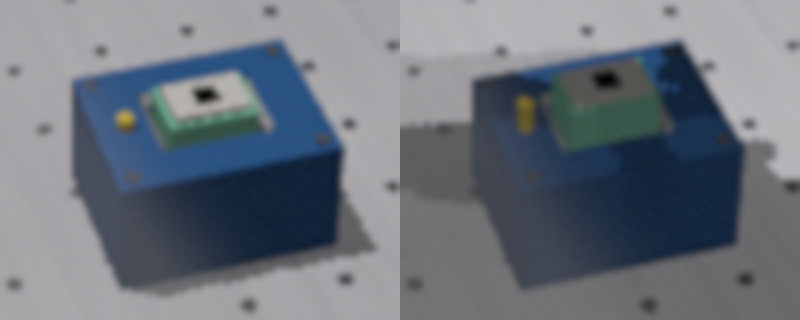

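It has popped up: the pin is tall and the cap stands clearly above the block. Gripping now.

```bash
python3 -m crank '[[[6,1,45],0],[[6,1,80],0],[[6,1,105],0],[[6,1,112],0],[[6,1,112],0]]' 56| grep -E "clock|tcp|contact|width"; python3 -m crank '[[[0,0,5],0],[[0,0,10],0],[[0,0,10],0]]'| grep -E "clock|tcp|contact"; python3 -m crank '[[[0,0,0],0],[[0,0,0],0],[[0,0,0],0],[[0,0,0],0],[[0,0,0],0]]' 20
```

```text
clock: 9.5
tcp_pos: [0.5415, -0.1833, 0.108]
contact_force: [-0.2, 0.4, 0.6]
width: 0.0563
clock: 9.88
tcp_pos: [0.5416, -0.1832, 0.098]
contact_force: [-0.4, -0.2, -0.0]
clock: 10.5
tcp_pos: [0.5417, -0.1832, 0.0982]
eef_rot: [0.0, 0.033, 0.999, -0.0]
contact_force: [0.8, 0.3, 3.2]
width: 0.0285
finger_force: 62.2
```

```bash
python3 -m crank '[[[0,0,-4],0],[[0,0,-12],0],[[0,0,-25],0],[[0,0,-45],0],[[0,0,-70],0]]'| grep -vE "eef"; python3 -m crank '[[[10,0,-25],0],[[10,0,-45],0],[[10,0,-45],0]]'
python3 - <<'E'
from h import *
c=ctrl.capture("wrist"); cv2.imwrite("pics/w4.png",c["image"]); hsv=cv2.cvtColor(c["image"],cv2.COLOR_BGR2HSV)
H,S,V=cv2.split(hsv); print(tool([.5004,.2133,.2])[0]); print(ctrl.place_of("housing_top","wrist")[:1])
E
```

```text
clock: 11.12
tcp_pos: [0.5415, -0.1832, 0.1693]
contact_force: [0.2, 0.2, -1.7]
width: 0.0285
finger_force: 61.7
clock: 11.5
tcp_pos: [0.5323, -0.1828, 0.215]
eef_rot: [0.002, 0.033, 0.999, -0.0]
contact_force: [-0.1, 0.1, -2.8]
width: 0.0288
finger_force: 61.8
[ 57.8 392.9  13.7]
[{'uv': [315.0, 336.7], 'p': 0.57}]
```

View pics/w4.png

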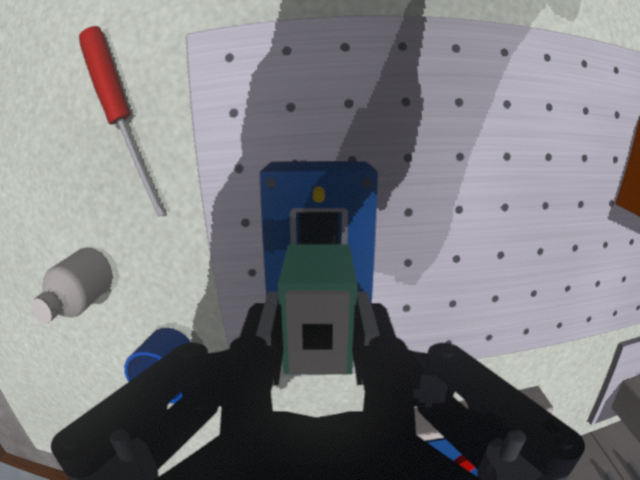

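The housing is gripped upright, cap square at px (317,336), and the blue nest is empty with its pin up. Now to the orange nest.

```bash
python3 -m crank '[[[8,55,0],0.06],[[16,110,0],0.12],[[25,170,0],0.18],[[35,230,0],0.24],[[44,285,0],0.262]]'|grep tcp
python3 - <<'E'
from h import *
c=ctrl.capture("wrist"); hsv=cv2.cvtColor(c["image"],cv2.COLOR_BGR2HSV); V=hsv[...,2]
t,r=tool([.5004,.2133,.2]); print("to nest",t, r.as_matrix()[:2,0], np.degrees(np.arctan2(r.as_matrix()[1,0],r.as_matrix()[0,0])))
z=ctrl.get_obs()["tcp_pos"][2]-.006
q,_=rect(c,V<60,(317,337),z); print("top in tool",tool([*q,z])[0])
E
```

```text
tcp_pos: [0.506, 0.1068, 0.2123]
to nest [35.6 92.1 12.4] [-0.94825317  0.31750433] 161.4878691503869
rect centre mm [505.8 106. ] size [11.9 11.4] yaw deg 71.15
top in tool [-3.5 -7.9  6. ]
```

```bash
python3 -m crank '[[[-2,50,0],0],[[-4,92,0],0],[[-4,92,0],0],[[-4,92,0],0]]'|grep tcp
cat > m.py <<'E'
from h import *
c=ctrl.capture("wrist"); cv2.imwrite("pics/w5.png",c["image"]); hsv=cv2.cvtColor(c["image"],cv2.COLOR_BGR2HSV); H,S,V=cv2.split(hsv)
o=ctrl.get_obs(); z=o["tcp_pos"][2]-.006; print(o["clock"],o["tcp_pos"],o["contact_force"])
q,_=rect(c,V<60,(317,337),z); print("top in tool",tool([*q,z])[0])
orange=(H>5)&(H<22)&(S>150)&(V>90); u=pix(c,[.5004,.2133,.072],True); print(u)
w,_=rect(c,~orange,u,.072); t,r=tool([*w,.072]); print("well in tool",t,"old",tool([.5004,.2133,.072])[0],np.degrees(np.arctan2(r.as_matrix()[1,0],r.as_matrix()[0,0])))
E
python3 m.py
```

```text
tcp_pos: [0.5399, 0.1898, 0.2123]
12.825 [0.54001919 0.18940385 0.21254492] [ 0.0196572  -1.0060915  -2.37515927]
rect centre mm [539.4 189. ] size [11.9 11.4] yaw deg 71.21
top in tool [ 0.4 -0.5  6. ]
[332.39184159 172.20334341]
rect centre mm [500.6 213.3] size [55.4 42.1] yaw deg -18.45
well in tool [ 44.9  10.  140.6] old [ 45.1   9.9 140.6] 161.10818627957107
```

View pics/w5.png

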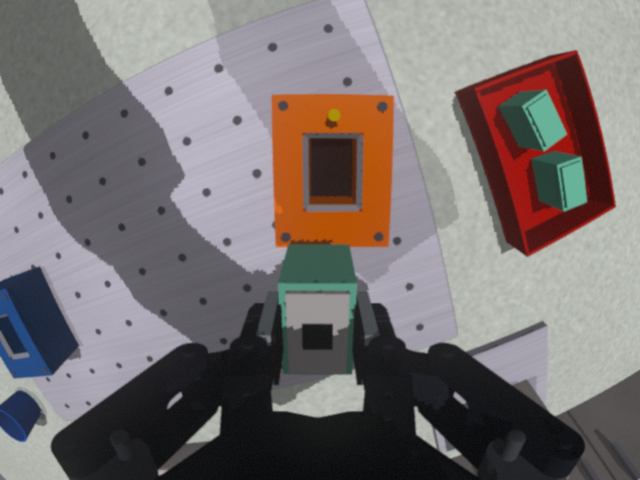

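The second measurement agrees with the first: well at (500.6, 213.3) mm, and the housing is centred in the gripper. Moving over the well and lowering.

```bash
python3 -m crank '[[[44.5,10.5,0],0],[[44.5,10.5,30],0],[[44.5,10.5,60],0],[[44.5,10.5,74],0],[[44.5,10.5,74],0]]'|grep -E "tcp|contact"; python3 -m crank '[[[0,0,0],0],[[0,0,2.5],0],[[0,0,5],0],[[0,0,7.5],0],[[0,0,10],0]]'|grep -E "tcp|contact"; python3 -c "
from h import *
print(tool([.5005,.2133,.072]))"
```

```text
tcp_pos: [0.5014, 0.214, 0.1387]
contact_force: [0.5, -0.6, -1.9]
tcp_pos: [0.5015, 0.2148, 0.1289]
contact_force: [-0.1, -0.5, -2.0]
(array([ 0.5, -1.8, 56.9]), Rotation.from_matrix(array([[-9.46426712e-01,  3.22918681e-01, -5.85951580e-05],
                            [ 3.22918684e-01,  9.46426712e-01, -5.30405812e-05],
                            [ 3.83282282e-05, -6.91204942e-05, -9.99999997e-01]])))
```

```bash
python3 -m crank '[[[0,-1.3,0],0],[[0,-1.3,2],0],[[0,-1.3,4],0],[[0,-1.3,6],0]]'|grep -E "tcp|contact"; python3 -m crank '[[[0,0,2],0],[[0,0,4],0],[[0,0,6],0]]'|grep -E "tcp|contact"
```

```text
tcp_pos: [0.5011, 0.2136, 0.123]
contact_force: [-0.2, -0.5, -1.4]
tcp_pos: [0.5012, 0.2136, 0.117]
contact_force: [-0.2, -0.2, -1.9]
```

Past the bevel (bottom at 0.061) with no contact.

```bash
python3 -m crank '[[[0,0,2.5],0],[[0,0,5],0],[[0,0,7.5],0],[[0,0,10],0]]'|grep -E "tcp|contact"; python3 -m crank '[[[0,0,2],0],[[0,0,4],0],[[0,0,6],0]]'|grep -E "tcp|contact"
```

```text
tcp_pos: [0.5011, 0.2136, 0.1069]
contact_force: [0.9, 0.7, -1.4]
tcp_pos: [0.5011, 0.2136, 0.101]
contact_force: [-0.4, 0.1, -2.6]
```

```bash
python3 -m crank '[[[0,0,1],0],[[0,0,2],0],[[0,0,2.5],0],[[0,0,2.5],0]]'|grep -E "tcp|contact"; python3 -m crank '[[[0,0,0],0],[[0,0,0],0],[[0,0,0],0]]' 56|grep -E "tcp|contact|width"
```

```text
tcp_pos: [0.5012, 0.2136, 0.0987]
contact_force: [-0.3, -0.5, 0.1]
tcp_pos: [0.5012, 0.2136, 0.0986]
contact_force: [0.5, 0.3, 0.1]
width: 0.0558
```

```bash
python3 -m crank '[[[0,0,-10],0],[[0,0,-30],0],[[0,0,-60],0],[[0,0,-90],0],[[0,0,-90],0]]'|grep -E "tcp|contact"; python3 -m crank '[[[0,0,0],0],[[0,0,0],0],[[0,0,0],0]]' 0|grep -E "tcp|width"
python3 - <<'E'
from h import *
c=ctrl.capture("wrist"); cv2.imwrite("pics/w6.png",c["image"]); V=cv2.cvtColor(c["image"],cv2.COLOR_BGR2HSV)[...,2]
u=ctrl.place_of("housing_top","wrist")[0]; print(u,pix(c,[.5005,.2133,.092],True))
q,_=rect(c,V<60,u["uv"],.092); print(tool([*q,.092])[0])
E
```

```text
tcp_pos: [0.5021, 0.214, 0.1911]
contact_force: [-0.0, -0.3, -0.4]
tcp_pos: [0.5009, 0.2135, 0.188]
width: 0.0018
{'uv': [319.3, 255.1], 'p': 0.64} [318.20631487 255.11048136]
rect centre mm [501.2 213.3] size [10.5 10.5] yaw deg -18.83
[-0.2 -0.1 96.2]
```

View pics/w6.png

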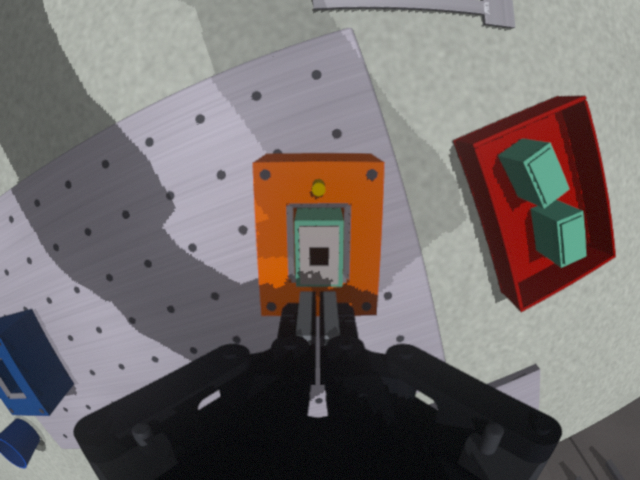

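The housing stands square in the orange well, cap at px (319,256), directly under the fingertips. Pressing straight down.

```bash
python3 -m crank '[[[0,0,30],0],[[0,0,50],0],[[0,0,60],0],[[0,0,62],0],[[0,0,62],0]]'|grep -E "tcp|contact|width"; python3 -m crank '[[[0,0,1.25],0],[[0,0,2.5],0],[[0,0,3.75],0],[[0,0,5],0],[[0,0,6.25],0]]'|grep -E "tcp|contact"
```

```text
tcp_pos: [0.5014, 0.2137, 0.1271]
contact_force: [0.2, 0.5, -0.3]
width: 0.0002
tcp_pos: [0.5011, 0.2136, 0.1203]
contact_force: [0.4, 0.4, 0.2]
```

```bash
python3 -m crank '[[[0,0,1.25],0],[[0,0,2.5],0],[[0,0,3.75],0],[[0,0,5],0],[[0,0,6.25],0]]'|grep -E "tcp|contact"; python3 -m crank '[[[0,0,1.25],0],[[0,0,2.5],0],[[0,0,3.75],0],[[0,0,5],0]]'|grep -E "tcp|contact"
```

```text
tcp_pos: [0.5011, 0.2136, 0.1141]
contact_force: [0.2, -0.4, 3.5]
tcp_pos: [0.5012, 0.2136, 0.109]
contact_force: [-0.9, -0.4, 5.2]
```

```bash
python3 -m crank '[[[0,0,1.25],0],[[0,0,2.5],0],[[0,0,3.75],0],[[0,0,5],0]]'|grep -E "tcp|contact"; python3 -m crank '[[[0,0,1],0],[[0,0,1],0]]'|grep -E "tcp|contact"
```

```text
tcp_pos: [0.5012, 0.2136, 0.1041]
contact_force: [-1.7, -0.2, 5.8]
tcp_pos: [0.5012, 0.2136, 0.1031]
contact_force: [-1.4, -0.5, 4.7]
```

```bash
python3 -m crank '[[[0,0,1],0],[[0,0,1],0]]'|grep -E "tcp|contact"
```

```text
tcp_pos: [0.5012, 0.2136, 0.1021]
contact_force: [-1.3, 0.1, 5.8]
```

```bash
python3 -m crank '[[[0,0,1],0],[[0,0,1],0]]'|grep -E "tcp|contact"
```

```text
tcp_pos: [0.5012, 0.2136, 0.1011]
contact_force: [-0.4, -0.0, 6.0]
```

```bash
python3 -m crank '[[[0,0,1],0],[[0,0,1],0]]'|grep -E "tcp|contact"
```

```text
tcp_pos: [0.5012, 0.2136, 0.1001]
contact_force: [-1.8, -0.1, 6.3]
```

```bash
python3 -m crank '[[[0,0,1],0],[[0,0,1],0]]'|grep -E "tcp|contact"
```

```text
tcp_pos: [0.5012, 0.2136, 0.0991]
contact_force: [-1.9, 0.1, 6.1]
```

```bash
python3 -m crank '[[[0,0,0.7],0],[[0,0,0.7],0]]'|grep -E "tcp|contact"
```

```text
tcp_pos: [0.5012, 0.2137, 0.0985]
contact_force: [-1.9, -0.1, 7.5]
```

```bash
python3 -m crank '[[[0,0,0.7],0],[[0,0,0.7],0]]'|grep -E "tcp|contact"
```

```text
tcp_pos: [0.5012, 0.2137, 0.0979]
contact_force: [-3.7, -0.2, 10.9]
```

```bash
python3 -m crank '[[[0,0,0.4],0],[[0,0,0.4],0]]'|grep -E "tcp|contact"
```

```text
tcp_pos: [0.5011, 0.2137, 0.0976]
contact_force: [-3.1, -0.3, 13.4]
```

Bumper reached (about 13 N). I'll hold, let go, and check.

```bash
python3 -m crank '[[[0,0,0],0],[[0,0,0],0]]'|grep -E "tcp|contact"; python3 -m crank '[[[0,0,-3],0],[[0,0,-8],0],[[0,0,-20],0],[[0,0,-50],0],[[0,0,-100],0]]'|grep -E "clock|tcp|contact"; python3 -m crank '[[[0,-60,-30],0],[[0,-120,-60],0],[[0,-160,-80],0],[[0,-160,-80],0]]'|grep -E "clock|tcp|contact"
python3 - <<'E'
from h import *
c=ctrl.capture("side"); s=np.s_[170:250,250:350]; b=np.s_[270:350,320:420]; a=cv2.imread("pics/side0.png")
cv2.imwrite("pics/end.png",np.hstack([cv2.resize(i,None,fx=4,fy=4,interpolation=cv2.INTER_CUBIC) for i in(c["image"][s],c["image"][b])]))
print(pix(c,[.5005,.2133,.082]),pix(c,[.5005,.2133,.092]),ctrl.place_of("housing_top","side")[:2])
E
```

```text
tcp_pos: [0.5012, 0.2137, 0.0976]
contact_force: [-2.8, -0.3, 12.3]
clock: 23.55
tcp_pos: [0.5005, 0.2132, 0.1979]
contact_force: [0.3, 1.1, -0.1]
clock: 24.05
tcp_pos: [0.4492, 0.0592, 0.2796]
contact_force: [1.0, 0.3, 0.9]
[291.56698972 197.99604244] [291.34587948 194.45704227] [{'uv': [289.9, 196.8], 'p': 0.48}]
```

View pics/end.png

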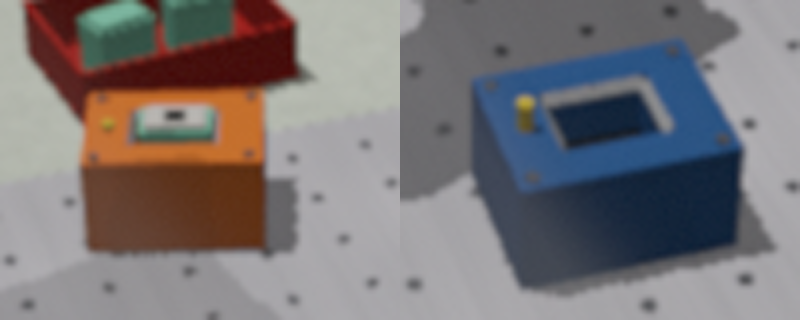

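The orange nest is locked (pin low, cap just above the block). The blue nest is empty with its pin up, and the arm is clear.

```bash
python3 -c "
from plant import ctrl
print(ctrl.job_done())"
```

```text
the job is handed in; nothing more can be done
None
```

I moved the housing from the blue nest to the orange one and handed the job in: the last picture shows it locked down in the orange nest and the blue nest empty and raised. Wrist force peaked at about 14 N, and the run took about 24 s.

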